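# Pack the touch-up jars with their paint jobs

## Task

Four sprayed jobs are ready to leave the paint shop, each an open tray of hardware in one colour: stand the touch-up jar of the same colour upright in the empty compartment of each tray. Set the glass jars down rather than dropping them, and do not shove the trays about. The white and the grey jar are primer and belong to no job: leave them standing where they are.

Things in the scene. Friction and masses are not known exactly. Their poses are not given: they have to be found in the camera images.
- tray_red: Job tray with four round mushroom knobs, all red: open grey plastic tray, 150 (its x) by 80 (its y) mm, rim 30 mm high, 0.6 kg, loose on the bench. Origin: centre of its underside, z up. A cross wall divides it: the -x cell is empty, 74 by 74 mm inside, its floor 3 mm above the bench, centred at x = -35 mm, y = 0 in the tray's frame; the hardware lies in the +x cell, no higher than the rim.
- tray_blue: Job tray with three bow-shaped pulls, all blue: open grey plastic tray, 150 (its x) by 80 (its y) mm, rim 30 mm high, 0.6 kg, loose on the bench. Origin: centre of its underside, z up. A cross wall divides it: the -x cell is empty, 74 by 74 mm inside, its floor 3 mm above the bench, centred at x = -35 mm, y = 0 in the tray's frame; the hardware lies in the +x cell, no higher than the rim.
- tray_yellow: Job tray with two coat hooks on back plates, all yellow: open grey plastic tray, 150 (its x) by 80 (its y) mm, rim 30 mm high, 0.6 kg, loose on the bench. Origin: centre of its underside, z up. A cross wall divides it: the -x cell is empty, 74 by 74 mm inside, its floor 3 mm above the bench, centred at x = -35 mm, y = 0 in the tray's frame; the hardware lies in the +x cell, no higher than the rim.
- tray_green: Job tray with two half-round edge pulls, all green: open grey plastic tray, 150 (its x) by 80 (its y) mm, rim 30 mm high, 0.6 kg, loose on the bench. Origin: centre of its underside, z up. A cross wall divides it: the -x cell is empty, 74 by 74 mm inside, its floor 3 mm above the bench, centred at x = -35 mm, y = 0 in the tray's frame; the hardware lies in the +x cell, no higher than the rim.
- jar_red: Touch-up jar of red paint: upright closed round glass jar, red sides with a paper label, black screw lid with a red dab 35 mm across on top. Body 47 mm in diameter, lid 50 mm in diameter from 48 to 66 mm above the underside; 0.08 to 0.17 kg, loose on the bench. Origin: centre of its underside, z up.
- jar_blue: Touch-up jar of blue paint: upright closed round glass jar, blue sides with a paper label, black screw lid with a blue dab 35 mm across on top. Body 47 mm in diameter, lid 50 mm in diameter from 48 to 66 mm above the underside; 0.08 to 0.17 kg, loose on the bench. Origin: centre of its underside, z up.
- jar_yellow: Touch-up jar of yellow paint: upright closed round glass jar, yellow sides with a paper label, black screw lid with a yellow dab 35 mm across on top. Body 47 mm in diameter, lid 50 mm in diameter from 48 to 66 mm above the underside; 0.08 to 0.17 kg, loose on the bench. Origin: centre of its underside, z up.
- jar_green: Touch-up jar of green paint: upright closed round glass jar, green sides with a paper label, black screw lid with a green dab 35 mm across on top. Body 47 mm in diameter, lid 50 mm in diameter from 48 to 66 mm above the underside; 0.08 to 0.17 kg, loose on the bench. Origin: centre of its underside, z up.
- jar_white: Touch-up jar of white primer: upright closed round glass jar, white sides with a paper label, black screw lid with a white dab 35 mm across on top. Body 47 mm in diameter, lid 50 mm in diameter from 48 to 66 mm above the underside; 0.08 to 0.17 kg, loose on the bench. Origin: centre of its underside, z up.
- jar_grey: Touch-up jar of grey primer: upright closed round glass jar, grey sides with a paper label, black screw lid with a grey dab 35 mm across on top. Body 47 mm in diameter, lid 50 mm in diameter from 48 to 66 mm above the underside; 0.08 to 0.17 kg, loose on the bench. Origin: centre of its underside, z up.

How it is judged (in metres and radians):
At the end, for the whole second after the job is handed in: Red, blue, yellow and green jar each released, still and upright (0.12 rad) in the empty cell of the tray of its colour: within 15 mm of the cell centre in x and y, 6 mm of floor height; trays flat (0.06 rad); white and grey jars upright, within 30 mm of their start (x of jar_red in the frame of tray_red between -0.05 and -0.02 m and y of jar_red in the frame of tray_red between -0.015 and 0.015 m and z of jar_red in the frame of tray_red between -0.003 and 0.009 m and angle between each of jar_red, jar_blue, jar_yellow, jar_green, jar_white, jar_grey's own z axis and vertical below 0.12 rad and angle between each of tray_red, tray_blue, tray_yellow, tray_green's own z axis and vertical below 0.06 rad and linear speed of each of jar_red, jar_blue, jar_yellow, jar_green below 0.03 m/s and x of jar_blue in the frame of tray_blue between -0.05 and -0.02 m and y of jar_blue in the frame of tray_blue between -0.015 and 0.015 m and z of jar_blue in the frame of tray_blue between -0.003 and 0.009 m and x of jar_yellow in the frame of tray_yellow between -0.05 and -0.02 m and y of jar_yellow in the frame of tray_yellow between -0.015 and 0.015 m and z of jar_yellow in the frame of tray_yellow between -0.003 and 0.009 m and x of jar_green in the frame of tray_green between -0.05 and -0.02 m and y of jar_green in the frame of tray_green between -0.015 and 0.015 m and z of jar_green in the frame of tray_green between -0.003 and 0.009 m and distance of each of jar_white, jar_grey from where it was at the start of the episode below 0.03 m); the robot touches nothing.
It fails at once if a jar of paint is dropped: let go with its underside more than 25 mm above the bench ((height (world z) of jar_red above 0.025 m and contact force between the fingers and jar_red below 0.01 N) or (height (world z) of jar_blue above 0.025 m and contact force between the fingers and jar_blue below 0.01 N) or (height (world z) of jar_yellow above 0.025 m and contact force between the fingers and jar_yellow below 0.01 N) or (height (world z) of jar_green above 0.025 m and contact force between the fingers and jar_green below 0.01 N)).
It fails at once if a tray is shoved more than 40 mm (distance of any of tray_red, tray_blue, tray_yellow, tray_green from where it was at the start of the episode above 0.04 m).
It fails at once if a primer jar (white or grey) is moved more than 30 mm (distance of any of jar_white, jar_grey from where it was at the start of the episode above 0.03 m).
It also fails if it takes over 102 s, if anything falls off the work surface, if the arm or the gripper's body presses on something with over 40 N, if the wrist force passes 120 N, or if a joint passes its speed limit or range.

## Robot

A 7-joint arm with a two-finger parallel gripper is mounted at the origin on the work surface. World frame = base frame: x ahead of the robot, y to its left, z up, the work surface at z = 0. Lengths are in mm, angles in rad, forces in N, time in s.
With the tool pointing down it reaches from about 400 to 875 mm from the base axis. Payload 4.4 kg.
Tool frame: the origin (TCP) lies midway between the tips of the shut fingers; the grasp point (between the pads) lies ctrl.grip_depth behind it (ctrl.grip_depth is the distance from the TCP to the grasp point, in mm); z points along the fingers, y is the line along which they close (so a half turn about z gives the same grasp; the last joint's range is limited). The gripper opens to 85 mm and grips with 20 to 120 N. Pads are 22 mm wide; open, the fingers measure 114 mm over their backs; the gripper's body (76 mm by 85 mm) begins 54 mm behind the grasp point. The pads swing forward as they close: fully open they stand 13 mm farther back than shut.
Start: joints at [1.245, 0.628, 0.038, 1.517, -0.027, 0.996, -0.02], TCP at [167.004, -628.194, 231.313] pointing down, gripper open.
Joint ranges: [-3.06, 3.06], [-0.37, 2.12], [-1.25, 1.32], [0.18, 2.47], [-1.1, 4.24], [0.23, 1.98], [-2.94, 2.94]. Speed limits (rad/s): [2.57, 2.57, 3.14, 3.14, 3.14, 3.14, 3.14].

## Interface

Orientations are given as [roll, pitch, yaw] about the fixed x, y, z axes, in that order (R = Rz(yaw) Ry(pitch) Rx(roll)).
In Python, from cell import ctrl gives the robot as it stands.
- The arm moves only by the tool carry_out, never from a script. Its argument "deltas" is one flat list of numbers, 7 for each row, row after row: the turn, a rotation vector about the tool's x, y, z in degrees, then the shift along the tool's x, y, z in m, then the closure, from -1 (fully open) to 1 (shut). In form: [wx, wy, wz, dx, dy, dz, claw, wx, wy, wz, dx, dy, dz, claw, ...]. A call has 1 to 12 rows; each row shifts and turns the commanded pose from where the row before left it, along the tool's axes as they then stand; what a row does not reach is not made up. A row lasts 1/8 s, in which the tool goes at most 62.5 mm and 10.7 degrees, less where a joint would pass 70% of its speed; a pose out of reach is approached as far as the arm can. A call with a gripper value outside its range is refused whole. The fingers move at their own pace and stop on an object; the grip force is fixed at half the most. Time passes only in rows, so rows that do not move let the fingers close. It gives the time, the measured TCP pose, the force, the opening and the grip force at its end, in the units of the state.
- ctrl.read_state(): the state, without advancing time (a new reading comes with each control period).
- ctrl.get_image(name): name is "scene" or "side" or "wrist"; returns the picture (420x560x3 uint8, red, green, blue); there is no depth.
- ctrl.calibration(name): a dict with "mtx" (3x3 intrinsics, pixels), "R" (3x3) and "t" (3): a world point X has camera coordinates R X + t. Camera axes: x right, y down, z forward; pixel columns grow to the right and rows downward; lengths in mm; the calibration is good to about 2 mm. A picture is of the moment at which its call begins: read the wrist's pose just before it. calibration takes no time and is no camera call; for the wrist camera it gives the pose at the moment of the call.
- ctrl.finish_job(): hands the job in; it is judged then, once.
The state is a dict: "clock": time; "qpos": joint angles; "qd": joint speeds; "tau": joint torques, N m; "eef_pos": TCP position; "tool_rot": TCP orientation; "force": force on the tool from outside, world axes, zero at the start; "torque": the same for the moment, N m; "width": finger opening in mm; "gripper_force": force on a finger pad.
Only numpy, scipy, OpenCV 4.12 (cv2) and the standard library are available. Lean on these libraries where they do the work, as an engineer would, in place of code of your own. Each camera call takes 0.05 s, during which the arm holds its last target. There are 200 camera calls.

## Working session

There is one attempt and no reset: what is moved stays moved. The work goes in short steps, Python scripts to look and compute and a tool call to move; the robot and the scene stay as the last step left them, time stands still between calls to the robot, and variables do not carry over. Pictures are saved under pics/ and viewed, at most 14 in all, crops included, and the job is handed in when it is done.

Besides the shell and the picture viewer there is one more tool, called after "Request:" by a JSON object that holds its "op" and its "data", one argument or row to a line. carry_out: Moves the arm, as the interface text tells. Its arguments: {"type":"object","properties":{"deltas":{"type":"array"}},"required":["deltas"]}

```bash
mkdir -p pics; ls; python3 - <<'E'
from cell import ctrl
import cv2
s=ctrl.read_state();print(s,ctrl.grip_depth)
for n in ("scene","side","wrist"):
    cv2.imwrite(f"pics/{n}0.png",ctrl.get_image(n)[:,:,::-1]);c=ctrl.calibration(n);print(n,c)
E
```

```text
pics
{'clock': 0.0, 'qpos': array([ 1.24517658,  0.62932868,  0.03842602,  1.51842862, -0.02700771,
        0.99630927, -0.02001603]), 'qd': array([ 2.44161129e-03, -2.21137974e-03,  1.03061420e-03,  1.19652002e-03,
       -5.47108541e-04,  8.91771660e-05,  9.85845300e-04]), 'tau': array([ 5.05812768e-04, -5.63410807e+01,  1.22610256e+00, -1.93440092e+01,
        1.09493229e-02,  1.05932675e-02,  2.77607262e-05]), 'eef_pos': array([ 166.85685748, -627.53436586,  230.38073336]), 'tool_rot': array([-3.13963618e+00,  1.05350017e-05,  2.59811050e-01]), 'force': array([-0.37601833, -0.83829885, -0.41084835]), 'torque': array([-0.02192225,  0.01298646, -0.05910822]), 'gripper_force': 0.0, 'width': 85.36719296848109} 18.700000000000003
scene {'mtx': array([[402.94830438,   0.        , 280.44892758],
       [  0.        , 402.94830438, 215.61674628],
       [  0.        ,   0.        ,   1.        ]]), 'R': array([[-0.54827106,  0.83627903, -0.00601858],
       [ 0.61817951,  0.40041533, -0.67640347],
       [-0.5632521 , -0.37457301, -0.7365067 ]]), 't': array([ 308.9953384 , -312.50006554, 1487.19121789])}
side {'mtx': array([[457.68059885,   0.        , 280.86234919],
       [  0.        , 457.68059885, 218.81490325],
       [  0.        ,   0.        ,   1.        ]]), 'R': array([[ 0.99023868, -0.13884292, -0.0122478 ],
       [-0.11059899, -0.7292331 , -0.67526806],
       [ 0.08482468,  0.67003114, -0.7374707 ]]), 't': array([-563.36360621,  101.21975669, 1065.70553837])}
wrist {'mtx': array([[340.07084179,   0.        , 276.01826898],
       [  0.        , 340.07084179, 212.79880745],
       [  0.        ,   0.        ,   1.        ]]), 'R': array([[ 0.25733966, -0.96631769, -0.0025342 ],
       [-0.9247192 , -0.2470211 ,  0.28961176],
       [-0.28048297, -0.07218517, -0.95714085]]), 't': array([-648.67944613,  -37.95942527,  379.95137284])}
```

View pics/scene0.png

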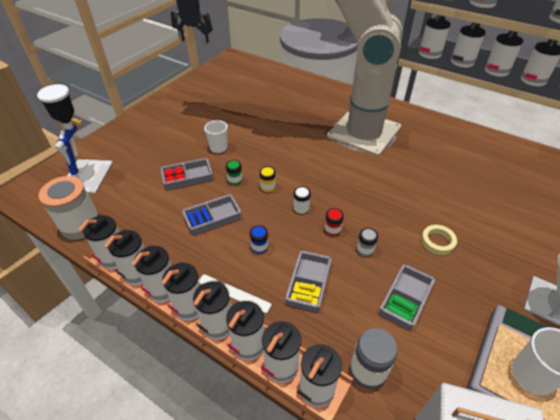

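View pics/side0.png

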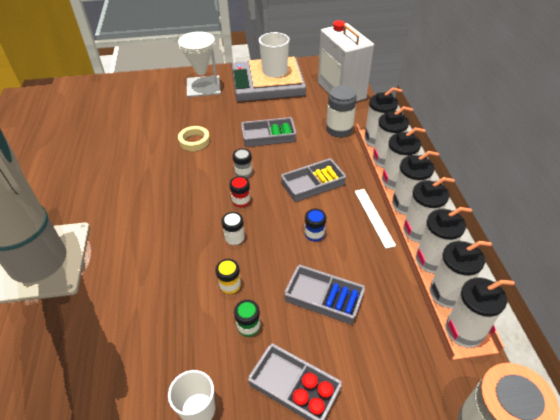

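The two views show everything.
- **Scene:** tray centres are red ≈(186,174), blue ≈(211,214), yellow ≈(309,281) and green ≈(408,297). Jars are green (234,165), yellow (267,172), white (302,193), red (334,214), grey (368,235) and blue (259,231).
- **Side:** trays are red (294,383), blue (324,294), yellow (313,179) and green (268,132). Jars are green (247,310), yellow (228,268), white (233,222), red (240,184), grey (242,157) and blue (316,217).

```bash
cat > h.py <<'E'
import numpy as np, cv2
def ray(c,px,z):
    px=np.atleast_2d(px).astype(float)
    d=(np.linalg.inv(c["mtx"])@np.c_[px,np.ones(len(px))].T).T@c["R"]
    C=-c["R"].T@c["t"]
    return (C+d*((z-C[2])/d[:,2])[:,None])[:,:2]
def nonwood(im):
    h=cv2.cvtColor(im,cv2.COLOR_RGB2HSV).astype(int)
    wood=(h[...,0]>=4)&(h[...,0]<=18)&(h[...,1]>85)
    return cv2.morphologyEx((~wood).astype(np.uint8),cv2.MORPH_OPEN,np.ones((2,2)))
def comp(m,seed):
    n,l,s,_=cv2.connectedComponentsWithStats(m)
    w=l[seed[1]-12:seed[1]+13,seed[0]-12:seed[0]+13];w=w[w>0]
    k=np.bincount(w).argmax()
    return (l==k).astype(np.uint8)
def hull(m):
    c,_=cv2.findContours(m,cv2.RETR_EXTERNAL,cv2.CHAIN_APPROX_NONE)
    return cv2.convexHull(max(c,key=cv2.contourArea))[:,0]
HUE={'red':[(0,4),(172,180)],'blue':[(105,130)],'yellow':[(24,36)],'green':[(50,80)]}
def colmask(im,col):
    h=cv2.cvtColor(im,cv2.COLOR_RGB2HSV).astype(int)
    m=np.zeros(h.shape[:2],bool)
    for a,b in HUE[col]: m|=(h[...,0]>=a)&(h[...,0]<=b)
    return (m&(h[...,1]>140)&(h[...,2]>70)).astype(np.uint8)
E
cat > m.py <<'E'
from cell import ctrl
from h import *
T=dict(red=[(186,174),(294,383)],blue=[(211,214),(324,294)],yellow=[(309,281),(313,179)],green=[(408,297),(268,132)])
J=dict(red=[(334,214),(240,184)],blue=[(259,231),(316,217)],yellow=[(267,172),(228,268)],green=[(234,165),(247,310)],white=[(302,189),(233,220)],grey=[(368,235),(242,155)])
ims=[cv2.imread(f"pics/{n}0.png")[:,:,::-1].copy() for n in("scene","side")]
cs=[ctrl.calibration(n) for n in("scene","side")]
for c in T:
    ps=[]; hw=[]
    for i in(0,1):
        ps.append(ray(cs[i],hull(comp(nonwood(ims[i]),T[c][i])),30).astype(np.float32))
        m=colmask(ims[i],c); k=np.zeros_like(m); cv2.circle(k,T[c][i],40,1,-1)
        j=np.zeros_like(m); cv2.circle(j,J[c][i],20,1,-1); m=m*k*(1-j)
        y,x=np.nonzero(m); hw.append(ray(cs[i],[x.mean(),y.mean()],12)[0])
    a,I=cv2.intersectConvexConvex(ps[0],ps[1])
    (cx,cy),(w,h),an=cv2.minAreaRect(I)
    if w<h: w,h,an=h,w,an+90
    d=np.array([np.cos(np.radians(an)),np.sin(np.radians(an))])
    if d@(np.mean(hw,0)-[cx,cy])<0: d=-d
    print(c,'tray',np.round([cx,cy,w,h],1),'yaw',np.round(np.degrees(np.arctan2(d[1],d[0])),1),'cell',np.round([cx,cy]-35*d,1),'hw',np.round(hw,0).tolist())
for c in J:
    r=[]
    for i in(0,1):
        if c in HUE:
            m=colmask(ims[i],c); k=np.zeros_like(m); cv2.circle(k,J[c][i],18,1,-1); m*=k
            n,l,s,ce=cv2.connectedComponentsWithStats(m); b=[q for q in range(1,n) if s[q,4]>25]
            q=min(b,key=lambda q:ce[q][1]); r+=[ray(cs[i],ce[q],66)[0].round(1).tolist(),int(s[q,4])]
        else:
            hh=hull(comp(nonwood(ims[i]),J[c][i])); r+=[ray(cs[i],hh.mean(0),35)[0].round(1).tolist()]
    print(c,'jar',r)
E
python3 m.py
```

```text
red tray [ 544.5 -376.1  155.7   81.2] yaw -38.8 cell [ 517.3 -354.2] hw [[565.0, -415.0], [572.0, -397.0]]
blue tray [ 639.  -191.8  156.4   81.2] yaw -30.7 cell [ 608.9 -174. ] hw [[665.0, -221.0], [672.0, -205.0]]
yellow tray [681.6 164.5 153.   83.5] yaw 17.5 cell [648.2 154. ] hw [[714.0, 175.0], [718.0, 188.0]]
green tray [589.  390.3 154.2  81.3] yaw 0.4 cell [554.1 390. ] hw [[623.0, 392.0], [625.0, 406.0]]
red jar [[486.7, 128.7], 131, [481.8, 130.5], 140]
blue jar [[653.4, -11.8], 136, [649.3, -10.5], 160]
yellow jar [[441.2, -129.1], 104, [435.9, -128.8], 217]
green jar [[472.9, -237.4], 77, [467.9, -237.1], 238]
white jar [[467.0, 10.9], [457.6, 6.3]]
grey jar [[506.2, 247.2], [490.6, 186.5]]
```

Request:
{"op": "carry_out", "data": {
  "deltas": [0,0,7.45,0,0,0,-1,0,0,7.45,0,0,0,-1,0,0,0,0.0303,-0.0391,0,-1,0,0,0,0.0303,-0.0391,0,-1,0,0,0,0.0303,-0.0391,0,-1,0,0,0,0.0303,-0.0391,0,-1,0,0,0,0.0303,-0.0391,0,-1,0,0,0,0.0303,-0.0391,0,-1,0,0,0,0.0303,-0.0391,0,-1,0,0,0,0.0303,-0.0391,0,-1,0,0,0,0.0303,-0.0391,0,-1,0,0,0,0.0303,-0.0391,0,-1]
}}

```text
clock: 1.65
eef_pos: [470.9, -235.9, 231.3]
tool_rot: [3.142, 0.0, -0.0]
force: [0.4, -0.1, 0.6]
width: 85.4
gripper_force: 0.0
```

```bash
cat > w.py <<'E'
import sys
from cell import ctrl
from h import *
def wjar(col,near):
    c=ctrl.calibration("wrist"); im=ctrl.get_image("wrist")
    cv2.imwrite(f"pics/w_{col}_{ctrl.read_state()['clock']:.2f}.png",im[:,:,::-1])
    m=colmask(im,col); n,l,s,ce=cv2.connectedComponentsWithStats(m)
    for q in range(1,n):
        if s[q,4]>60:
            p=ray(c,ce[q],66)[0]
            if np.hypot(*(p-near))<150: print(col,'px',ce[q].round(0),s[q],'at z66',p.round(1))
E
python3 - <<'E'
from w import *
s=ctrl.read_state();print(s['clock'],s['eef_pos'],s['tool_rot'],s['qpos'].round(2));c=ctrl.calibration("wrist");print(-c["R"].T@c["t"])
wjar('green',[470,-237])
E
ls pics
```

```text
1.65 [ 470.87897328 -235.90987472  231.26161014] [ 3.14154171e+00  4.24539218e-05 -3.24999281e-04] [ 0.35  0.45  0.09  1.86 -0.05  0.83 -1.11]
[ 544.82631221 -235.72417365  373.66517004]
green px [278. 195.] [ 260  177   38   38 1106] at z66 [ 468.8 -237.6]
scene0.png
side0.png
w_green_1.70.png
wrist0.png
```

View pics/w_green_1.70.png

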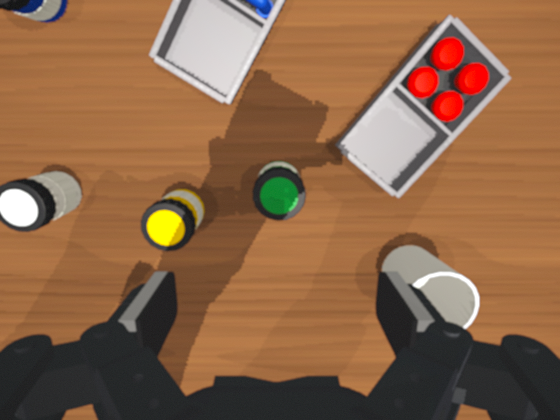

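Wrist view: green dab at (278,195) px gives (469,-237.5), which agrees with the other two cameras. The red tray rim corners are near (341,148), (398,194), (508,76) and (454,17).

Request:
{"op": "carry_out", "data": {
  "deltas": [0,0,0,-0.002,0.0015,0.04,-1,0,0,0,0,0,0.045,-1,0,0,0,0,0,0.045,-1,0,0,0,0,0,0.04,-1,0,0,0,0,0,0.02,-1,0,0,0,0,0,0.005,-1,0,0,0,0,0,0,1,0,0,0,0,0,0,1,0,0,0,0,0,0,1,0,0,0,0,0,0,1,0,0,0,0,0,0,1]
}}

```text
clock: 3.08
eef_pos: [468.9, -239.1, 37.7]
tool_rot: [3.141, -0.002, -0.0]
force: [-0.8, 0.3, 6.7]
width: 48.6
gripper_force: 61.4
```

```bash
cat > wt.py <<'E'
from cell import ctrl
from h import *
def wtray(seed,col,im=None,c=None):
    "tray rim from the wrist view: hull on z=30, min area rect"
    if im is None:
        c=ctrl.calibration("wrist"); im=ctrl.get_image("wrist")
        cv2.imwrite(f"pics/t_{col}.png",im[:,:,::-1])
    m=comp(nonwood(im),seed); P=ray(c,hull(m),30).astype(np.float32)
    (cx,cy),(w,h),an=cv2.minAreaRect(P)
    if w<h: w,h,an=h,w,an+90
    d=np.array([np.cos(np.radians(an)),np.sin(np.radians(an))])
    k=cv2.dilate(m,np.ones((15,15))); y,x=np.nonzero(colmask(im,col)*k); hw=ray(c,[x.mean(),y.mean()],12)[0]
    if d@(hw-[cx,cy])<0: d=-d
    print(col,np.round([cx,cy,w,h],1),'yaw',np.degrees(np.arctan2(d[1],d[0])).round(1),'cell',(np.array([cx,cy])-35*d).round(1),'area px',m.sum())
E
python3 - <<'E'
from wt import *
C=np.array([544.8,-235.7,373.7]); c=ctrl.calibration("wrist"); c=dict(c); print(ctrl.read_state()['tool_rot'])
c["t"]=-c["R"]@C
im=cv2.imread("pics/w_green_1.70.png")[:,:,::-1].copy()
wtray((390,145),'red',im,c)
print(ray(c,[(341,148),(398,194),(508,76),(454,17)],30).round(0).tolist(), ray(c,[165,227],66))
E
```

```text
[ 3.14063958e+00 -2.10457193e-03 -1.90071167e-04]
red [ 542.6 -377.   156.6   89.4] yaw -38.8 cell [ 515.3 -355. ] area px 15405
[[509.0, -301.0], [462.0, -362.0], [576.0, -454.0], [625.0, -396.0]] [[ 438.11466257 -129.47746234]]
```

Request:
{"op": "carry_out", "data": {
  "deltas": [0,0,0,0,0,-0.008,1,0,0,0,0,0,-0.008,1,0,0,0,0,0,0,1]
}}

```text
clock: 3.45
eef_pos: [468.7, -239.1, 53.2]
tool_rot: [3.141, -0.002, -0.0]
force: [0.1, -0.1, -0.3]
width: 48.4
gripper_force: 61.9
```

```bash
python3 - <<'E'
from cell import ctrl
import cv2
s=ctrl.read_state();print(s['eef_pos'],s['width'],s['force'])
a=ctrl.get_image("side")[240:380,170:330,::-1];b=ctrl.get_image("scene")[90:230,160:320,::-1]
cv2.imwrite("pics/g1.png",cv2.resize(cv2.hconcat([a,b]),None,fx=2.5,fy=2.5,interpolation=2))
E
```

```text
[ 468.6804187  -239.06353864   53.20572537] 48.3670168904391 [ 0.14920717 -0.10137006 -0.26171969]
```

View pics/g1.png

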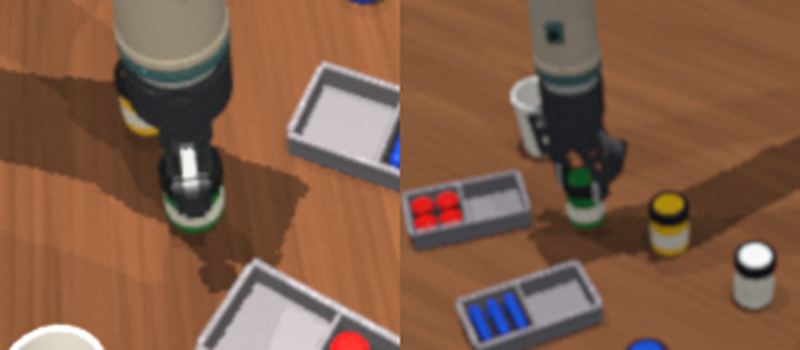

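Green jar is held by the lid and clear of the bench, with its neighbours untouched. I'll carry it to the green tray.

Request:
{"op": "carry_out", "data": {
  "deltas": [0,0,0,0,0,-0.03,1,0,0,0,0,0,-0.045,1,0,0,0,0,-0.02,-0.045,1,0,0,0,0.005,-0.04,-0.03,1,0,0,0,0.01,-0.055,0,1,0,0,0,0.01,-0.055,0,1,0,0,0,0.01,-0.055,0,1,0,0,0,0.01,-0.055,0,1,0,0,0,0.01,-0.055,0,1,0,0,0,0.01,-0.055,0,1,0,0,0,0.01,-0.055,0,1,0,0,0,0.01,-0.055,0,1]
}}

```text
clock: 5.05
eef_pos: [553.1, 262.8, 201.8]
tool_rot: [3.141, 0.001, -0.0]
force: [0.4, -0.5, 0.0]
width: 48.4
gripper_force: 62.3
```

Request:
{"op": "carry_out", "data": {
  "deltas": [0,0,0,0,-0.05,0,1,0,0,0,0,-0.045,0,1,0,0,0,0,-0.034,0,1,0,0,0,0,0,0,1]
}}

```text
clock: 5.55
eef_pos: [551.2, 394.4, 201.1]
tool_rot: [-3.14, 0.002, 0.005]
force: [-0.3, -0.3, -0.7]
width: 48.2
gripper_force: 62.3
```

```bash
python3 - <<'E'
from wt import *
s=ctrl.read_state();print(s['eef_pos'],s['tool_rot'],s['width'],s['force'])
c=ctrl.calibration("wrist")
X=c["mtx"]@(c["R"]@np.array([554,390,30.])+c["t"]);sd=(X[:2]/X[2]).astype(int);print(sd)
wtray(tuple(int(v) for v in sd),'green')
E
```

```text
[551.16580276 394.39500076 201.08164116] [-3.13991437e+00  1.99514625e-03  5.24337701e-03] 48.172099846822405 [-0.32886017 -0.30150836 -0.65752918]
[281 188]
green [469.8 392.1 660.7 389.5] yaw 90.5 cell [470.1 357.1] area px 78242
```

View pics/t_green.png

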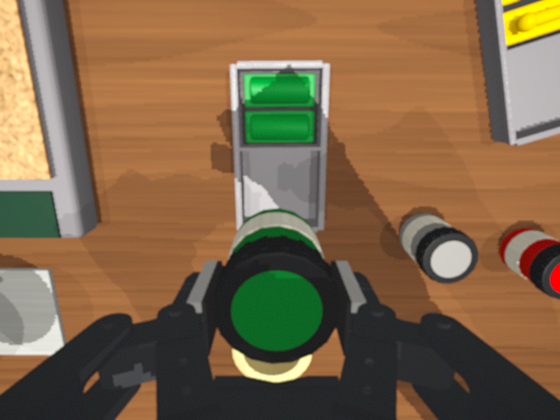

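Held jar's dab is at (278,311). Green tray far rim corners are (231,64) and (329,63), and the cross wall top runs (238,149) to (324,149). The jar hides the near end, so I'll use those points.

```bash
python3 - <<'E'
from wt import *
c=ctrl.calibration("wrist")
f=ray(c,[(231,64),(329,63)],30);w=ray(c,[(238,149),(324,149)],30);print(f.round(1).tolist(),w.round(1).tolist())
v=f[0]-f[1];L=np.hypot(*v);d=np.array([v[1],-v[0]])/L;print('width',L.round(1),d.round(3),'cell from rim',(f.mean(0)-110*d).round(1),'from wall',(w.mean(0)-38.5*d).round(1))
print('held dab',ray(c,[(278,311)],229))
E
```

```text
[[662.9, 430.4], [664.0, 347.1]] [[591.5, 426.5], [591.7, 348.1]]
width 83.3 [1.    0.012] cell from rim [553.5 387.4] from wall [553.1 386.9]
held dab [[551.77145981 390.92225166]]
```

Request:
{"op": "carry_out", "data": {
  "deltas": [0,0,0,0.002,0.0045,0.03,1,0,0,0,0,0,0.04,1,0,0,0,0,0,0.04,1,0,0,0,0,0,0.03,1,0,0,0,0,0,0.01,1,0,0,0,0,0,0.004,1,0,0,0,0,0,0,1]
}}

```text
clock: 6.48
eef_pos: [556.1, 385.7, 49.4]
tool_rot: [-3.141, -0.001, -0.001]
force: [-0.5, 0.8, -0.8]
width: 48.6
gripper_force: 62.3
```

```bash
python3 - <<'E'
from cell import ctrl
import cv2
a=ctrl.get_image("side")[60:200,190:350,::-1];b=ctrl.get_image("scene")[210:350,330:490,::-1]
cv2.imwrite("pics/g2.png",cv2.resize(cv2.hconcat([a,b]),None,fx=2.5,fy=2.5,interpolation=2))
E
```

```text
(no output)
```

View pics/g2.png

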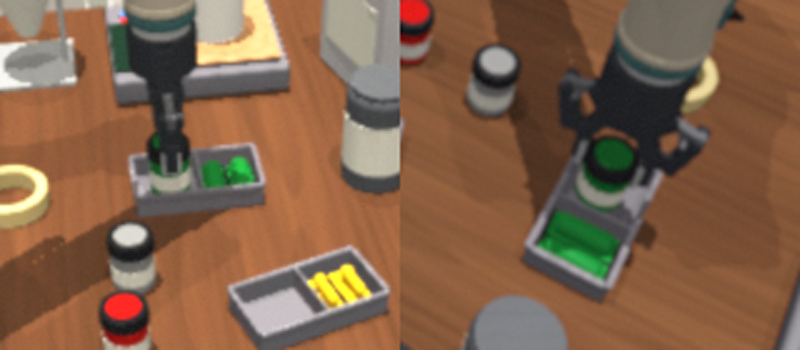

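The jar is inside the green cell, hovering about 9 mm over the floor and roughly centred. I'll lower it slowly.

Request:
{"op": "carry_out", "data": {
  "deltas": [0,0,0,-0.002,-0.0015,0.004,1,0,0,0,0,0,0.0025,1,0,0,0,0,0,0.0015,1,0,0,0,0,0,0,1]
}}

```text
clock: 7.08
eef_pos: [553.2, 387.4, 40.8]
tool_rot: [-3.141, 0.0, -0.0]
force: [-1.7, -0.3, 3.7]
width: 48.6
gripper_force: 62.8
```

Request:
{"op": "carry_out", "data": {
  "deltas": [0,0,0,0,0,0,-1,0,0,0,0,0,0,-1,0,0,0,0,0,0,-1,0,0,0,0,0,-0.03,-1,0,0,0,0,0,-0.05,-1,0,0,0,0,0,-0.05,-1,0,0,0,0,0,-0.05,-1,0,0,0,-0.017,0.055,0,-1,0,0,0,-0.017,0.055,0,-1,0,0,0,-0.017,0.055,0,-1,0,0,0,-0.017,0.055,0,-1,0,0,0,0,0.038,0,-1]
}}

```text
clock: 8.57
eef_pos: [483.7, 126.5, 220.6]
tool_rot: [3.141, 0.001, -0.002]
force: [1.0, -0.8, -0.4]
width: 85.6
gripper_force: 0.0
```

Request:
{"op": "carry_out", "data": {
  "deltas": [0,0,0,0,0,0,-1,0,0,0,0,0,0,-1]
}}

```text
clock: 8.82
eef_pos: [485.5, 130.0, 220.5]
tool_rot: [-3.141, -0.001, -0.0]
force: [0.1, 1.6, -0.6]
width: 85.4
gripper_force: 0.0
```

```bash
python3 - <<'E'
from w import *
s=ctrl.read_state();print(s['eef_pos'],s['tool_rot'],s['width'],s['force'])
wjar('red',[484,130]); wjar('green',[554,388])
im=ctrl.get_image("scene");c=ctrl.calibration("scene");m=colmask(im,'green');n,l,st,ce=cv2.connectedComponentsWithStats(m)
for q in range(1,n):
    if st[q,4]>40: print(ce[q].round(),st[q,4],ray(c,ce[q],69)[0].round(1))
E
ls pics
```

```text
[485.49718033 129.95422816 220.49970934] [-3.14072480e+00 -6.34062315e-04 -2.39904590e-05] 85.44436120810012 [ 0.06731563  1.60423404 -0.57377405]
red px [277. 198.] [ 257  179   41   40 1285] at z66 [483.4 129.6]
green px [ 8. 18.] [  0   0  21  35 612] at z66 [627.4 339.7]
green px [12. 55.] [  0  39  29  32 809] at z66 [600.9 342.6]
green px [ 14. 117.] [  0  94  24  47 402] at z66 [553.6 351.6]
[416. 273.] 158 [555.7 387.4]
[402. 307.] 480 [661.  393.9]
g1.png
g2.png
scene0.png
side0.png
t_green.png
w_green_1.70.png
w_green_8.93.png
w_red_8.88.png
wrist0.png
```

Green is placed, with its dab measured at (555,387) against the cell at (553.5,388). Next is red.

Request:
{"op": "carry_out", "data": {
  "deltas": [0,0,0,-0.002,0,0.04,-1,0,0,0,0,0,0.045,-1,0,0,0,0,0,0.045,-1,0,0,0,0,0,0.035,-1,0,0,0,0,0,0.015,-1,0,0,0,0,0,0.004,-1,0,0,0,0,0,0,1,0,0,0,0,0,0,1,0,0,0,0,0,0,1,0,0,0,0,0,0,1,0,0,0,0,0,0,1]
}}

```text
clock: 10.35
eef_pos: [484.2, 129.5, 37.8]
tool_rot: [-3.141, -0.003, -0.0]
force: [-0.4, -0.9, 5.8]
width: 48.6
gripper_force: 61.1
```

Request:
{"op": "carry_out", "data": {
  "deltas": [0,0,0,0,0,-0.03,1,0,0,0,0,0,-0.045,1,0,0,0,0,0.02,-0.045,1,0,0,0,0,0.04,-0.025,1,0,0,0,0.004,0.05,0,1,0,0,0,0.004,0.05,0,1,0,0,0,0.004,0.05,0,1,0,0,0,0.004,0.05,0,1,0,0,0,0.004,0.05,0,1,0,0,0,0.004,0.05,0,1,0,0,0,0.004,0.05,0,1,0,0,0,0.004,0.05,0,1]
}}

```text
clock: 11.85
eef_pos: [515.1, -332.4, 182.2]
tool_rot: [3.141, -0.001, -0.0]
force: [1.1, -0.1, -1.8]
width: 48.5
gripper_force: 62.3
```

Request:
{"op": "carry_out", "data": {
  "deltas": [0,0,0,0,0.0245,0,1,0,0,0,0,0,0,1,0,0,0,0,0,0,1]
}}

```text
clock: 12.22
eef_pos: [515.3, -353.6, 181.6]
tool_rot: [-3.14, -0.0, 0.001]
force: [0.1, 0.8, -0.7]
width: 48.2
gripper_force: 62.3
```

```bash
python3 - <<'E'
from cell import ctrl
import cv2
from h import *
s=ctrl.read_state();print(s['eef_pos'],s['width'])
c=ctrl.calibration("wrist")
cv2.imwrite("pics/r1.png",ctrl.get_image("wrist")[:,:,::-1])
import pickle;pickle.dump(c,open("r1.pkl","wb"))
E
```

```text
[ 515.25376473 -353.5757913   181.58061889] 48.17932684952012
```

View pics/r1.png

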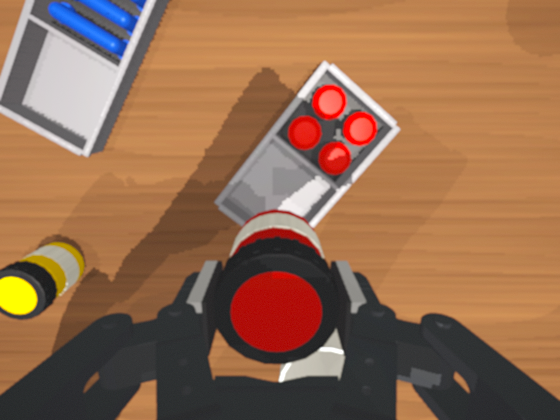

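Held red dab is at (276,312). Red tray rim corners visible are (328,63), (398,127) and (216,202).

```bash
python3 - <<'E'
import pickle
from h import *
c=pickle.load(open("r1.pkl","rb"))
a,b,e=ray(c,[(328,63),(398,127),(216,202)],30);print(a,b,e,np.hypot(*(a-b)),np.hypot(*(a-e)))
ctr=(b+e)/2;d=(a-e)/np.hypot(*(a-e));print(ctr,d,'cell',ctr-35*d,'cell from far edge',(a+b)/2-110*d)
E
```

```text
[ 624.93297558 -394.15773584] [ 575.53022575 -455.08055966] [ 510.14704012 -299.18259987] 78.43610235532896 148.98351396090047
[ 542.83863294 -377.13157976] [ 0.77046065 -0.63748755] cell [ 515.87251008 -354.81951536] cell from far edge [ 515.48092883 -354.49551676]
```

Request:
{"op": "carry_out", "data": {
  "deltas": [0,0,0,0,0.001,0.03,1,0,0,0,0,0,0.04,1,0,0,0,0,0,0.04,1,0,0,0,0,0,0.02,1,0,0,0,0,0,0.006,1,0,0,0,0,0,0.003,1,0,0,0,0,0,0.0015,1,0,0,0,0,0,0,1]
}}

```text
clock: 13.28
eef_pos: [515.5, -356.7, 41.7]
tool_rot: [3.141, -0.001, -0.0]
force: [-0.4, 0.5, 0.3]
width: 48.4
gripper_force: 62.2
```

Request:
{"op": "carry_out", "data": {
  "deltas": [0,0,0,0,0,0.0015,1,0,0,0,0,0,0,1]
}}

```text
clock: 13.52
eef_pos: [515.7, -356.8, 40.9]
tool_rot: [3.141, -0.002, -0.0]
force: [-2.2, 1.0, 6.3]
width: 48.3
gripper_force: 63.1
```

Request:
{"op": "carry_out", "data": {
  "deltas": [0,0,0,0,0,0,-1,0,0,0,0,0,0,-1,0,0,0,0,0,0,-1,0,0,0,0,0,-0.03,-1,0,0,0,0,0,-0.05,-1,0,0,0,0,0,-0.05,-1,0,0,0,0,0,-0.04,-1,0,0,0,-0.015,-0.05,0,-1,0,0,0,-0.0155,-0.05,0,-1,0,0,0,-0.0155,-0.05,0,-1,0,0,0,-0.0155,-0.05,0,-1,0,0,0,-0.0155,-0.027,0,-1]
}}

```text
clock: 15.02
eef_pos: [437.5, -126.4, 209.4]
tool_rot: [-3.141, 0.0, 0.003]
force: [0.9, -0.3, 0.1]
width: 85.2
gripper_force: 0.0
```

Request:
{"op": "carry_out", "data": {
  "deltas": [0,0,0,0,0,0,-1,0,0,0,0,0,0,-1]
}}

```text
clock: 15.28
eef_pos: [438.8, -130.1, 209.6]
tool_rot: [3.141, -0.001, -0.001]
force: [0.6, -0.8, -1.0]
width: 85.6
gripper_force: 0.0
```

```bash
python3 - <<'E'
from w import *
s=ctrl.read_state();print(s['eef_pos'],s['tool_rot'],s['width'],s['force'])
wjar('yellow',[438,-129])
im=ctrl.get_image("scene");c=ctrl.calibration("scene");m=colmask(im,'red');n,l,st,ce=cv2.connectedComponentsWithStats(m)
for q in range(1,n):
    if st[q,4]>40: print(ce[q].round(),st[q,4],ray(c,ce[q],69)[0].round(1))
E
```

```text
[ 438.83330403 -130.07157366  209.56042424] [ 3.14078252e+00 -1.21893919e-03 -7.52187811e-04] 85.61182323163754 [ 0.56961324 -0.82941624 -1.00302782]
yellow px [276. 201.] [ 256  181   41   40 1273] at z66 [ 437.1 -129.6]
[194. 158.] 97 [ 518.8 -356.3]
[174. 174.] 212 [ 606.8 -359.8]
[266. 371.] 45 [948.9 219.2]
```

Red is in place. Next is yellow.

Request:
{"op": "carry_out", "data": {
  "deltas": [0,0,0,-0.001,0,0.04,-1,0,0,0,0,0,0.045,-1,0,0,0,0,0,0.045,-1,0,0,0,0,0,0.03,-1,0,0,0,0,0,0.01,-1,0,0,0,0,0,0.003,-1,0,0,0,0,0,0,1,0,0,0,0,0,0,1,0,0,0,0,0,0,1,0,0,0,0,0,0,1,0,0,0,0,0,0,1]
}}

```text
clock: 16.75
eef_pos: [438.1, -129.5, 37.7]
tool_rot: [3.141, -0.002, -0.0]
force: [-1.1, 0.1, 5.9]
width: 48.1
gripper_force: 60.6
```

Request:
{"op": "carry_out", "data": {
  "deltas": [0,0,0,0,0,-0.03,1,0,0,0,0,0,-0.045,1,0,0,0,0,0,-0.045,1,0,0,0,0.015,-0.02,-0.025,1,0,0,0,0.035,-0.045,0,1,0,0,0,0.035,-0.045,0,1,0,0,0,0.035,-0.045,0,1,0,0,0,0.035,-0.045,0,1,0,0,0,0.035,-0.045,0,1,0,0,0,0.02,-0.0385,0,1,0,0,0,0,0,0,1,0,0,0,0,0,0,1]
}}

```text
clock: 18.25
eef_pos: [646.7, 153.2, 181.4]
tool_rot: [3.14, 0.001, -0.0]
force: [-0.1, -1.3, -1.4]
width: 48.0
gripper_force: 62.5
```

```bash
python3 - <<'E'
from cell import ctrl
from h import *
import pickle
s=ctrl.read_state();print(s['eef_pos'],s['width'])
c=ctrl.calibration("wrist")
cv2.imwrite("pics/y1.png",ctrl.get_image("wrist")[:,:,::-1])
pickle.dump(c,open("y1.pkl","wb"))
E
```

```text
[646.65366668 153.19802501 181.40359317] 48.0203989924059
```

View pics/y1.png

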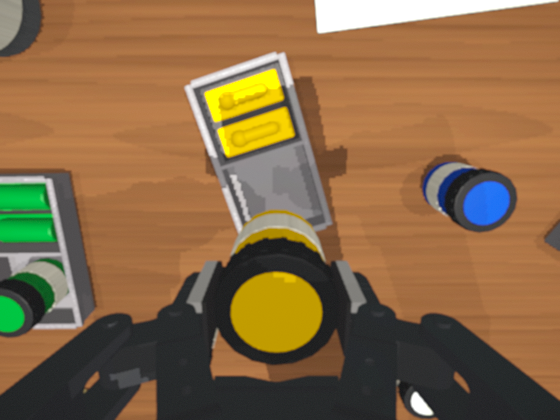

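Yellow tray rim corners visible are (186,87), (284,54) and (330,226), with the held dab at (276,312). The green jar stands in its tray at the left.

```bash
python3 - <<'E'
import pickle
from h import *
c=pickle.load(open("y1.pkl","rb"))
a,b,e=ray(c,[(284,54),(186,87),(330,226)],30);print(a,b,e,np.hypot(*(a-b)),np.hypot(*(a-e)))
ctr=(b+e)/2;d=(a-e)/np.hypot(*(a-e));print(ctr,d,'cell',ctr-35*d,'cell from far edge',(a+b)/2-110*d)
E
```

```text
[762.67698661 147.17695191] [738.15625683 226.54548028] [618.83702251 104.15240449] 83.0700275887205 150.1367608392283
[678.49663967 165.34894238] [0.95805959 0.28656904] cell [644.96455388 155.31902598] cell from far edge [645.0300664  155.33862169]
```

Request:
{"op": "carry_out", "data": {
  "deltas": [0,0,0,-0.001,-0.001,0.03,1,0,0,0,0,0,0.04,1,0,0,0,0,0,0.04,1,0,0,0,0,0,0.02,1,0,0,0,0,0,0.006,1,0,0,0,0,0,0.003,1,0,0,0,0,0,0.0015,1,0,0,0,0,0,0,1]
}}

```text
clock: 19.3
eef_pos: [646.9, 155.3, 41.9]
tool_rot: [-3.141, -0.001, -0.0]
force: [0.4, -1.3, -1.4]
width: 48.3
gripper_force: 62.5
```

Request:
{"op": "carry_out", "data": {
  "deltas": [0,0,0,0,0,0.0005,1,0,0,0,0,0,0,1]
}}

```text
clock: 19.55
eef_pos: [646.7, 155.3, 40.9]
tool_rot: [-3.141, -0.001, -0.0]
force: [-0.2, -0.5, 0.5]
width: 48.5
gripper_force: 62.5
```

Request:
{"op": "carry_out", "data": {
  "deltas": [0,0,0,0,0,0.001,1,0,0,0,0,0,0,1,0,0,0,0,0,0,-1,0,0,0,0,0,0,-1,0,0,0,0,0,0,-1,0,0,0,0,0,-0.03,-1,0,0,0,0,0,-0.05,-1,0,0,0,0,0,-0.05,-1,0,0,0,0,0,-0.04,-1,0,0,0,0.002,0.055,0,-1,0,0,0,0.002,0.055,0,-1,0,0,0,0,0.056,0,-1]
}}

```text
clock: 21.05
eef_pos: [650.3, -12.3, 209.5]
tool_rot: [3.142, -0.0, 0.0]
force: [0.6, -0.0, 0.1]
width: 85.3
gripper_force: 0.0
```

Request:
{"op": "carry_out", "data": {
  "deltas": [0,0,0,0,0,0,-1,0,0,0,0,0,0,-1]
}}

```text
clock: 21.3
eef_pos: [650.3, -10.4, 209.3]
tool_rot: [-3.14, 0.0, -0.001]
force: [-0.5, 0.5, 0.3]
width: 85.5
gripper_force: 0.0
```

```bash
python3 - <<'E'
from w import *
s=ctrl.read_state();print(s['eef_pos'],s['tool_rot'],s['width'],s['force'])
wjar('blue',[651,-11])
im=ctrl.get_image("scene");c=ctrl.calibration("scene");m=colmask(im,'yellow');n,l,st,ce=cv2.connectedComponentsWithStats(m)
for q in range(1,n):
    if st[q,4]>40: print(ce[q].round(),st[q,4],ray(c,ce[q],69)[0].round(1))
E
```

```text
[650.27719903 -10.42464058 209.2870979 ] [-3.14049523e+00  4.43826806e-04 -6.74483964e-04] 85.49194698041943 [-0.47646613  0.51804052  0.30027612]
blue px [278. 199.] [ 257  179   42   40 1332] at z66 [650.5 -11.4]
[313. 257.] 142 [649.9 154.1]
[306. 292.] 432 [746.1 191.1]
```

Yellow is placed. Last is blue.

Request:
{"op": "carry_out", "data": {
  "deltas": [0,0,0,0,0.001,0.04,-1,0,0,0,0,0,0.045,-1,0,0,0,0,0,0.045,-1,0,0,0,0,0,0.03,-1,0,0,0,0,0,0.01,-1,0,0,0,0,0,0.003,-1,0,0,0,0,0,0,1,0,0,0,0,0,0,1,0,0,0,0,0,0,1,0,0,0,0,0,0,1,0,0,0,0,0,0,1]
}}

```text
clock: 22.78
eef_pos: [651.6, -11.9, 38.2]
tool_rot: [-3.141, -0.003, -0.0]
force: [0.2, 0.5, 6.1]
width: 48.2
gripper_force: 62.0
```

Request:
{"op": "carry_out", "data": {
  "deltas": [0,0,0,0,0,-0.03,1,0,0,0,0,0,-0.045,1,0,0,0,0,0,-0.045,1,0,0,0,0,0,-0.025,1,0,0,0,-0.013,0.045,0,1,0,0,0,-0.015,0.05,0,1,0,0,0,-0.015,0.045,0,1,0,0,0,0,0.022,0,1,0,0,0,0,0,0,1,0,0,0,0,0,0,1]
}}

```text
clock: 24.02
eef_pos: [608.1, -171.1, 181.3]
tool_rot: [-3.139, -0.0, 0.002]
force: [0.2, 0.4, -1.1]
width: 48.4
gripper_force: 62.4
```

```bash
python3 - <<'E'
from cell import ctrl
from h import *
import pickle
s=ctrl.read_state();print(s['eef_pos'],s['width'])
c=ctrl.calibration("wrist")
cv2.imwrite("pics/b1.png",ctrl.get_image("wrist")[:,:,::-1])
pickle.dump(c,open("b1.pkl","wb"))
E
```

```text
[ 608.06525658 -171.06345519  181.27301422] 48.40543871182844
```

View pics/b1.png

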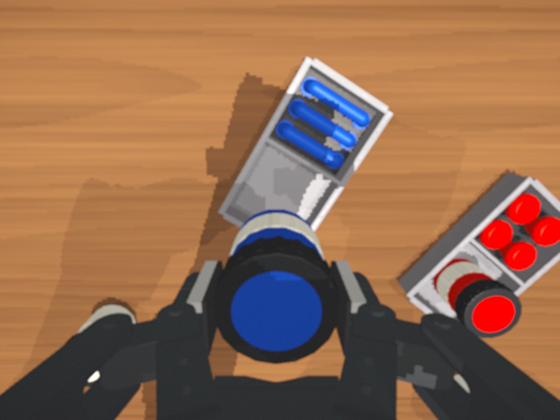

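Blue tray rim corners visible are (308,58), (391,111) and (220,213). The red jar is upright in its tray at the right.

```bash
python3 - <<'E'
import pickle
from h import *
c=pickle.load(open("b1.pkl","rb"))
a,b,e=ray(c,[(308,58),(391,111),(220,213)],30);print(a,b,e,np.hypot(*(a-b)),np.hypot(*(a-e)))
ctr=(b+e)/2;d=(a-e)/np.hypot(*(a-e));print(ctr,d,'cell',ctr-35*d,'cell from far edge',(a+b)/2-110*d)
E
```

```text
[ 721.38848432 -195.27636469] [ 681.33642155 -265.06070018] [ 592.68352721 -119.70650622] 80.4613025768569 149.2506934472439
[ 637.00997438 -192.3836032 ] [ 0.86234076 -0.50632836] cell [ 606.82804762 -174.66211069] cell from far edge [ 606.50496883 -174.47241311]
```

Request:
{"op": "carry_out", "data": {
  "deltas": [0,0,0,-0.001,0,0.03,1,0,0,0,0,0,0.04,1,0,0,0,0,0,0.04,1,0,0,0,0,0,0.02,1,0,0,0,0,0,0.006,1,0,0,0,0,0,0.003,1,0,0,0,0,0,0.001,1,0,0,0,0,0,0,1,0,0,0,0,0,0.0008,1,0,0,0,0,0,0,1]
}}

```text
clock: 25.32
eef_pos: [606.6, -174.0, 41.2]
tool_rot: [3.141, -0.001, -0.0]
force: [-0.4, -0.3, 2.5]
width: 48.1
gripper_force: 62.6
```

Contact is confirmed at 2.5 N, right at the cell centre. I'll release, rise and back off.

Request:
{"op": "carry_out", "data": {
  "deltas": [0,0,0,0,0,0,-1,0,0,0,0,0,0,-1,0,0,0,0,0,0,-1,0,0,0,0,0,-0.03,-1,0,0,0,0,0,-0.05,-1,0,0,0,0,0,-0.05,-1,0,0,0,0,0,-0.05,-1,0,0,0,0,0,-0.05,-1,0,0,0,-0.05,0,0,-1,0,0,0,-0.05,0,0,-1,0,0,0,0,0,0,-1,0,0,0,0,0,0,-1]
}}

```text
clock: 26.82
eef_pos: [507.2, -173.8, 271.1]
tool_rot: [3.141, -0.002, -0.0]
force: [0.4, 0.3, -0.1]
width: 85.5
gripper_force: 0.0
```

```bash
python3 - <<'E'
from h import *
from cell import ctrl
for n in("scene","side"):
    im=ctrl.get_image(n);c=ctrl.calibration(n);cv2.imwrite(f"pics/{n}_end.png",im[:,:,::-1])
a=cv2.hconcat([cv2.imread("pics/scene_end.png")[100:340,130:450],cv2.imread("pics/side_end.png")[110:420,200:400][:240]])
cv2.imwrite("pics/end.png",cv2.resize(a,None,fx=1.5,fy=1.5))
E
```

```text
(no output)
```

View pics/end.png

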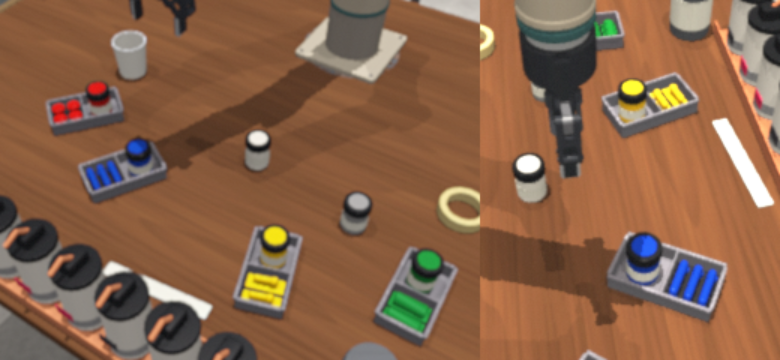

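All four jars stand upright in the trays of their colour, at crop pixels red (97,95), blue (138,155), yellow (275,245) and green (427,270). The white and grey jars are where they started, and the gripper is clear.

```bash
python3 -c "
from cell import ctrl
print(ctrl.finish_job())"
```

```text
the job is handed in; nothing more can be done
None
```

The red, blue, yellow and green jars each stand upright in the empty cell of the matching tray, the white and grey primer jars were left alone, and the job was handed in at about 27 s; no verdict was returned.

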